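# Bring a thermal cycler's heated lid down to its mark and start the run

## Robot

A 6-joint arm with a two-finger parallel gripper is mounted at the origin on the work surface. World frame = base frame: x ahead of the robot, y to its left, z up, the work surface at z = 0. Lengths are in m, angles in rad, forces in N, time in s.
With the tool pointing down it reaches from about 0.375 to 0.975 m from the base axis. Payload 3.8 kg.
Tool frame: the origin (TCP) lies at the very end of the fingers, on their centre line; the grasp point (between the pads) lies 19 mm behind it; z points along the fingers, y is the line along which they close (so a half turn about z gives the same grasp; the last joint's range is limited). The gripper opens to 88 mm and grips with 3 to 60 N. Pads are 18 mm wide; open, the fingers measure 123 mm over their backs; the gripper's body (75 mm by 187 mm) begins 45 mm behind the grasp point.
Start: joints at [-0.037, 0.264, 1.604, -0, 1.274, -0.037], TCP at [0.675, -0, 0.239] pointing down, gripper open.
Joint ranges: [-2.63, 2.63], [-0.94, 2.18], [0.31, 2.57], [-1.31, 4.45], [0, 2.66], [-2.55, 2.55]. Speed limits (rad/s): [2.57, 2.57, 3.14, 3.14, 3.14, 3.14].

## Interface

Orientations are given as a 3x3 rotation matrix whose columns are the frame's x, y, z axes.
In Python, from bench import bot, vision, nets gives the robot as it stands.
- The arm moves only by the tool apply_moves, never from a script. Its argument "steps" is a list of rows, each a list of 3 entries, a list of its own where there are three numbers: the shift along the tool's x, y, z in mm, then the turn about the tool's z in degrees, then the opening in per cent of the stroke, from 0 (shut) to 100 (fully open). In form: [[[dx, dy, dz], twist, hand], ...]. A call has 1 to 5 rows; each row is the pose to reach, as a shift and turn from the pose commanded when the call began, along the tool's axes at that moment; what a row does not reach only later rows make up. A row lasts 1/8 s, in which the tool goes at most 62.5 mm and 10.7 degrees, less where a joint would pass 70% of its speed; a pose out of reach is approached as far as the arm can. A call with a gripper value outside its range is refused whole. The fingers move at their own pace and stop on an object; "newtons" is the grip in N (left out, the last holds). Time passes only in rows, so rows that repeat a pose let the fingers close. It gives the time, the measured TCP pose, the force, the opening and the grip force at its end, in the units of the state.
- bot.observe(): the state, without advancing time (a new reading comes with each control period).
- vision.camera(name): name is "scene" or "side" or "wrist"; returns the picture (384x512x3 uint8, red, green, blue); there is no depth.
- vision.camera_model(name): a dict with "K" (3x3 intrinsics, pixels), "D" ([k1, k2, p1, p2, k3] as OpenCV has them; the pictures are not rectified), "R" (3x3) and "t" (3): a world point X has camera coordinates R X + t; the wrist camera has in their place "T_tool_cam" (4x4, takes a point from camera to tool coordinates, whose origin is the TCP and whose axes are the flange's). Camera axes: x right, y down, z forward; pixel columns grow to the right and rows downward; lengths in m; the calibration is good to about 2 mm. A picture is of the moment at which its call begins: read the wrist's pose just before it. camera_model takes no time and is no camera call.
- bot.close_job(): hands the job in; it is judged then, once.
Trained networks look in the newest picture that a camera, given by its name, has taken for a name from the list of things; names that differ only in an ending like _2 or _b are one class to them, and where a whole thing is asked for, a point or a joint stands for the part that bears it (a point fixed in the world has none). Each returns a list of dicts, best first, with "conf" (0 to 1); they miss things now and then, are a little off and sometimes report something else, mostly with a low value. They report only what shows in the picture. A call takes as long as a camera call.
- nets.spot_in(camera, thing): "rect" ([left, top, right, bottom] in pixels, round what is visible of it).
- nets.silhouettes(camera, thing): "pixels" (384x512 bool, what is visible of it) and "rect" ([left, top, right, bottom] in pixels, round what is visible of it).
- nets.mark_of(camera, thing): "position" ([column, row] in pixels: a listed point, or the origin of a listed thing).
The state is a dict: "time_s": time; "q": joint angles; "dq": joint speeds; "joint_efforts": joint torques, N m; "position": TCP position; "tool_rot": TCP orientation; "ft_force": force on the tool from outside, world axes, zero at the start; "ft_torque": the same for the moment, N m; "width": finger opening in m; "grasp_force": force on a finger pad.
Only numpy, scipy, OpenCV 4.12 (cv2) and the standard library are available. Lean on these libraries where they do the work, as an engineer would, in place of code of your own. Each camera call takes 0.05 s, during which the arm holds its last target. There are 200 camera calls.

## Task

The tubes are in the thermal cycler and its lid is shut. Press a fingertip on top of the knurled wheel in the lid and roll it towards the back of the machine, stroke after stroke, to close the gap between the heated plate and the tube caps, until the red pointer in the gauge window stands inside the green band. Only then press the green start key on the front panel fully down, and take the hand away from the machine; do not lift or shift anything standing on the bench.

Things in the scene. Friction and masses are not known exactly. Their poses are not given: they have to be found in the camera images.
- thermal_cycler: White bench instrument with a grey sloping front panel, 260 mm deep (x), 180 wide (y), 140 tall to its flat lid top; fixed. Origin: centre of its underside; x points to its back (away from the panel), y left, z up. Panel: x -136 to -57 mm, height 80 to 98 mm; lid: x -55 to 115 mm. Gauge window on the lid, left of the wheel. Gap plate to caps: 10.7 mm at wheel angle 0, 0.5 mm at mid-band.
- wheel_top (a point): Top of the knurled black wheel (52 mm diameter, 22 wide, some white ribs), axes as the cycler's, fixed to it. The wheel stands 12 mm out of the lid; axle level along the cycler's y, 26 mm below this point. A bezel round it stands 3 mm above the lid, 33 mm to front and back. Rubbing the top towards the back (+x) closes the gap. Turns at about 1.4 N at the rim, stays where it is left.
- lid_wheel (a joint): Turn of the wheel in rad, 0 to 7 between its stops; grows as its top rolls to the back. Each rad is 26 mm of rim travel, moves the red pointer 6 mm towards the back and lets the heated plate down 1.8 mm. The middle of the green band is at 5.67 rad; it starts between 1 and 3 rad.
- pointer (a point): Middle of the red pointer (2.5 mm long in x, 13 mm in y) under the clear cover of the gauge window, whose dark frame stands 5 mm above the lid. It slides along the cycler's x with the wheel and cannot be touched.
- gauge_band (a point): Middle of the green band (6 mm long in x, 24 mm in y) painted in the gauge window, axes as the cycler's. The pointer starts 16 to 28 mm in front of it (-x).
- start_key_top (a point): Centre of the top face of the round green start key (22 mm diameter) on the sloping panel. Its z axis is the outward normal of the panel (leans 0.23 rad from vertical towards the front). Spring key: travels 4 mm inward, about 4 N when fully down, springs back.
- start_key (a joint): Travel of the start key in m: 0 up, 0.004 fully down.
- tube_rack: Bystander: blue rack with capped tubes, 110 x 75 x 43 mm, loose; origin at the centre of its underside.
- tip_box: Bystander: grey box with an orange lid, 107 x 80 x 56 mm, loose; origin at the centre of its underside.
- reagent_bottle: Bystander: amber bottle with a white cap, 48 mm diameter, 95 mm tall, loose; origin at the centre of its underside.
- bench_timer: Bystander: white flat timer, 85 x 60 x 14 mm, loose; origin at the centre of its underside.

How it is judged:
By the outcome, as a careful person would: the job done as asked, in the order asked, and still so for the second after the job is handed in, with the robot touching nothing.
It also fails if it takes over 53 s, if anything falls off the work surface, if the arm or the gripper's body presses on something with over 40 N, if the wrist force passes 120 N, or if a joint passes its speed limit or range.

## Working session

There is one attempt and no reset: what is moved stays moved. The work goes in short steps, Python scripts to look and compute and a tool call to move; the robot and the scene stay as the last step left them, time stands still between calls to the robot, and variables do not carry over. Pictures are saved under pics/ and viewed, at most 10 in all, crops included, and the job is handed in when it is done.

Besides the shell and the picture viewer there is one more tool, called in YAML: its name, and indented under it one key for each argument. apply_moves: Moves the arm, as the interface text tells. Its arguments: {"type":"object","properties":{"steps":{"type":"array","items":{"type":"array"}},"newtons":{"type":"number"}},"required":["steps"]}

```bash
mkdir -p pics; ls; cat > h.py <<'E'
import numpy as np, cv2
from bench import bot, vision, nets
def model(c):
    m=vision.camera_model(c); K=np.array(m["K"]);D=np.array(m["D"],float)
    if c=="wrist":
        s=bot.observe(); T=np.eye(4);T[:3,:3]=s["tool_rot"];T[:3,3]=s["position"]
        W=T@np.array(m["T_tool_cam"]); R=W[:3,:3].T; t=-R@W[:3,3]
    else: R=np.array(m["R"]);t=np.array(m["t"])
    return K,D,R,t
def proj(c,X):
    K,D,R,t=model(c); return cv2.projectPoints(np.array(X,float).reshape(-1,3),cv2.Rodrigues(R)[0],t,K,D)[0].reshape(-1,2)
def ray(c,p):
    K,D,R,t=model(c); u=cv2.undistortPoints(np.array(p,float).reshape(1,1,2),K,D).ravel()
    d=R.T@np.array([u[0],u[1],1]); return -R.T@t, d/np.linalg.norm(d)
def tri(obs):
    A=np.zeros((3,3));b=np.zeros(3);L=[]
    for c,p in obs:
        o,d=ray(c,p);P=np.eye(3)-np.outer(d,d);A+=P;b+=P@o;L.append((o,P))
    X=np.linalg.solve(A,b); return X,[np.linalg.norm(P@(X-o))*1000 for o,P in L]
def plane(c,p,z):
    o,d=ray(c,p); return o+d*(z-o[2])/d[2]
E
python3 - <<'E'
from h import *
np.set_printoptions(precision=4,suppress=True)
ims={}
obs={}
for c in ("scene","side","wrist"):
    ims[c]=vision.camera(c); cv2.imwrite(f"pics/{c}0.png",ims[c][:,:,::-1])
    for n in ("wheel_top","start_key_top","gauge_band","pointer","thermal_cycler"):
        r=nets.mark_of(c,n)
        if r: obs.setdefault(n,[]).append((c,r[0]["position"])); print(c,n,r[0]["conf"],np.round(r[0]["position"],1))
for n,o in obs.items():
    if len(o)>1: print(n,*tri(o))
s=bot.observe();print(s["time_s"],s["position"],s["tool_rot"],s["ft_force"],s["width"])
E
python3 - <<'E'
import cv2,numpy as np
a=[cv2.imread(f"pics/{c}0.png") for c in("scene","side","wrist")]
b=np.vstack([np.hstack(a[:2]),np.hstack([a[2],a[2]*0])]);cv2.imwrite("pics/all0.png",cv2.resize(b,(800,600)))
E
```

```text
pics
scene wheel_top 0.93 [222.3 160.1]
scene gauge_band 0.97 [240.7 165.8]
side wheel_top 0.94 [237.6 218.2]
side start_key_top 0.41 [190.3 254.1]
side gauge_band 0.89 [235.9 202.5]
side thermal_cycler 0.6 [248.3 276.5]
wrist wheel_top 0.88 [160.5 267.2]
wrist start_key_top 0.81 [105.4 266.6]
wrist gauge_band 0.84 [163.3 211.5]
wrist pointer 0.57 [136.7 216.3]
wrist thermal_cycler 0.62 [206.  205.2]
wheel_top [ 0.5891 -0.0694  0.1503] [np.float64(1.8823292574840331), np.float64(2.143925332876862), np.float64(3.2039341074590104)]
gauge_band [ 0.5905 -0.0212  0.1446] [np.float64(4.6901354810061315), np.float64(2.0786438269564798), np.float64(4.479910614838948)]
start_key_top [ 0.5049 -0.1034  0.1006] [np.float64(1.5514441935060863), np.float64(1.551444193506105)]
thermal_cycler [ 0.6063 -0.0687 -0.0064] [np.float64(1.7263965739547134), np.float64(1.7263965739546732)]
0.9 [0.675  0.     0.2388] [[-0.      1.      0.0001]
 [ 1.      0.     -0.    ]
 [-0.      0.0001 -1.    ]] [-0.1307  0.8935  0.4221] 0.08799204089131488
```

View pics/all0.png

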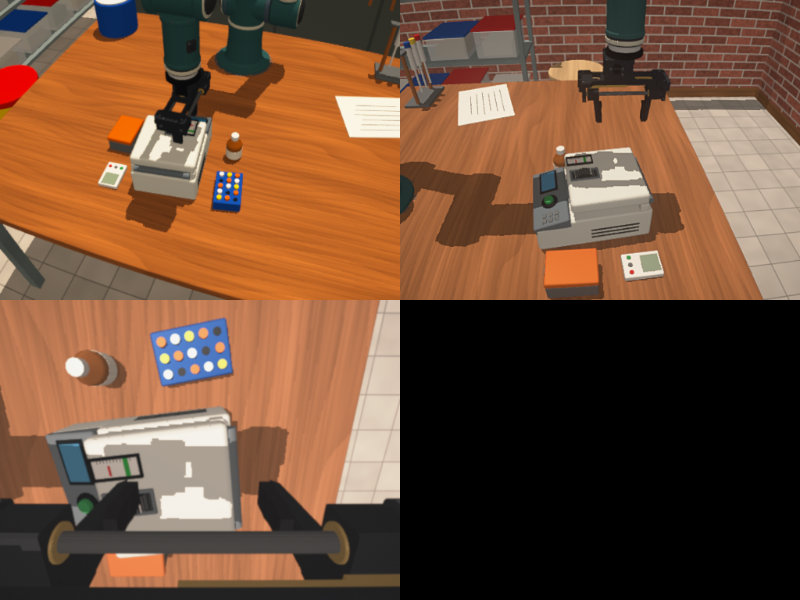

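The picture shows the cycler with its panel facing the robot. In the wrist view, the gauge window is near (115,467) with the red pointer left of the green band, the wheel is near (145,500), and the key is near (85,505). Next I move above the wheel with the hand shut and look again.

apply_moves:
  steps:
    - [[-30,-40,10],0,0]
    - [[-70,-86,20],0,0]
    - [[-70,-86,20],0,0]
    - [[-70,-86,20],0,0]
  newtons: 20

```text
time_s: 1.4
position: [0.5896, -0.0701, 0.2194]
tool_rot: [[0.001, 1.0, 0.002], [1.0, -0.001, 0.0], [0.0, 0.002, -1.0]]
ft_force: [-0.3, 0.2, 0.6]
width: 0.0501
grasp_force: 0.0
```

```bash
python3 - <<'E'
from h import *
np.set_printoptions(precision=4,suppress=True)
s=bot.observe();print(s["time_s"],s["position"],s["ft_force"],s["width"])
obs={}
for c in ("scene","side","wrist"):
    im=vision.camera(c); cv2.imwrite(f"pics/{c}1.png",im[:,:,::-1])
    for n in ("wheel_top","start_key_top","gauge_band","pointer"):
        r=nets.mark_of(c,n)
        if r: obs.setdefault(n,[]).append((c,r[0]["position"])); print(c,n,r[0]["conf"],np.round(r[0]["position"],1))
for n,o in obs.items():
    if len(o)>1: print(n,*tri(o))
Z=dict(wheel_top=.152,start_key_top=.1,gauge_band=.142,pointer=.142)
for n,o in obs.items():
    for c,p in o: print(n,c,plane(c,p,Z[n]))
E
python3 - <<'E'
import cv2,numpy as np
cv2.imwrite("pics/w1.png",cv2.resize(cv2.imread("pics/wrist1.png"),(800,600),interpolation=2))
E
```

```text
1.4 [ 0.5896 -0.0701  0.2194] [-0.3033  0.1732  0.6289] 0.05013138206060729
scene wheel_top 0.93 [221.5 160.5]
scene start_key_top 0.59 [219.7 146.5]
scene gauge_band 0.93 [239.8 170.1]
side wheel_top 0.84 [236.2 219.6]
side start_key_top 0.41 [188.1 256.1]
side gauge_band 0.77 [236.8 204.6]
side pointer 0.18 [234.8 217.7]
wrist wheel_top 0.64 [255.1 205.7]
wrist start_key_top 0.72 [164.2 217.5]
wrist gauge_band 0.9 [256.8 142.2]
wrist pointer 0.45 [223.2 143.3]
wheel_top [ 0.5892 -0.0709  0.1476] [np.float64(0.9358998863543956), np.float64(0.658762119255063), np.float64(1.1255649831122712)]
start_key_top [ 0.5004 -0.1073  0.0994] [np.float64(3.8085627534985442), np.float64(2.2505415695192914), np.float64(4.614518269898762)]
gauge_band [ 0.5924 -0.0231  0.1389] [np.float64(5.090187936070332), np.float64(3.5111340465539413), np.float64(1.9998402139349012)]
pointer [ 0.5739 -0.0265  0.1154] [np.float64(11.808076487085819), np.float64(11.808076487085907)]
wheel_top scene [ 0.5939 -0.068   0.152 ]
wheel_top side [ 0.5886 -0.0759  0.152 ]
wheel_top wrist [ 0.5898 -0.0702  0.152 ]
start_key_top scene [ 0.5005 -0.1111  0.1   ]
start_key_top side [ 0.5028 -0.1084  0.1   ]
start_key_top wrist [ 0.4981 -0.1031  0.1   ]
gauge_band scene [ 0.6004 -0.0246  0.142 ]
gauge_band side [ 0.5902 -0.0225  0.142 ]
gauge_band wrist [ 0.5911 -0.021   0.142 ]
pointer side [ 0.5861 -0.0592  0.142 ]
pointer wrist [ 0.5649 -0.0219  0.142 ]
```

View pics/w1.png

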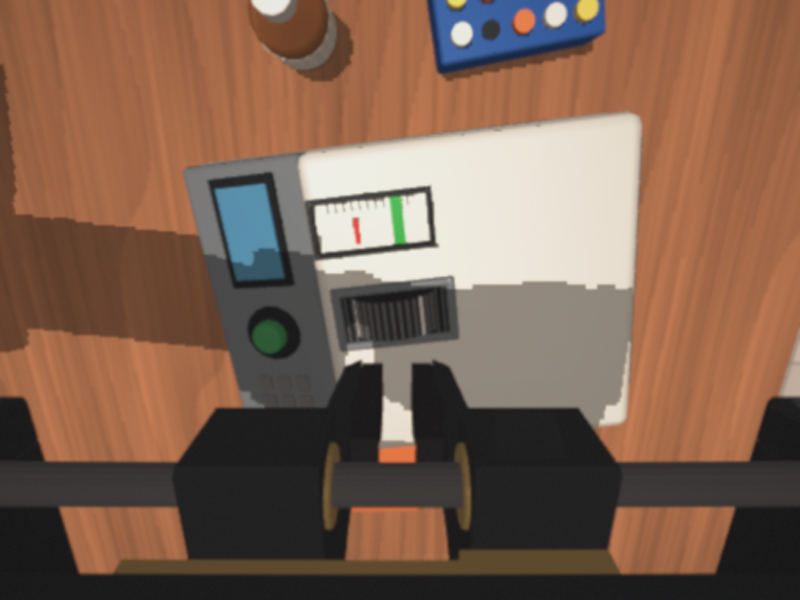

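The gauge shows the red pointer near (356,231) and the green band near (398,220). The wheel is at (397,315), and the cycler's yaw is about +6.3°. I align the shut fingers with the wheel axis, 12 mm in front of its top.

apply_moves:
  steps:
    - [[-2,-11,20],-6.3,0]
    - [[-2,-11,40],-6.3,0]
    - [[-2,-11,50],-6.3,0]
    - [[-2,-11,60],-6.3,0]
    - [[-2,-11,60],-6.3,0]

```text
time_s: 2.78
position: [0.5777, -0.0719, 0.1577]
tool_rot: [[-0.109, 0.994, -0.002], [0.994, 0.109, 0.0], [0.0, -0.002, -1.0]]
ft_force: [-0.5, -0.3, 0.2]
width: 0.0002
grasp_force: 0.0
```

```bash
cat >> h.py <<'E'
YAW=.11
def gauge(name=None):
    s=bot.observe(); im=vision.camera("wrist")
    if name: cv2.imwrite(f"pics/{name}.png",im[:,:,::-1])
    u=np.array([np.cos(YAW),np.sin(YAW)]); v=np.array([-u[1],u[0]])
    B=np.array([.591,-.022]); C=[np.r_[B+a*u+b*v,.142] for a,b in((-.04,-.016),(.016,-.016),(.016,.016),(-.04,.016))]
    mk=np.zeros(im.shape[:2],np.uint8); cv2.fillPoly(mk,[proj("wrist",C).round().astype(int)],1)
    f=im.astype(int); r,g,b=f[...,0],f[...,1],f[...,2]
    out={}
    for n,m in(("red",(r>g+50)&(r>b+50)),("green",(g>r+30)&(g>b+20))):
        y,x=np.nonzero(m&(mk>0)); 
        if len(x)<4: out[n]=None;continue
        P=np.array([plane("wrist",p,.142)[:2] for p in zip(x,y)]); out[n]=P.mean(0)
        q=(P-B)@u*1000; print(n,len(x),"x %.1f (%.1f..%.1f) y %.1f px %s"%(q.mean(),q.min(),q.max(),((P-B)@v).mean()*1000,(x.mean().round(1),y.mean().round(1))))
    if out["red"] is not None and out["green"] is not None: print("pointer-band mm",(out["red"]-out["green"])@u*1000)
    print("t",s["time_s"],"pos",np.round(s["position"],4),"F",np.round(s["ft_force"],2),"w",round(s["width"],4))
E
python3 -c "
from h import *
gauge('g2')
cv2.imwrite('pics/g2b.png',cv2.resize(cv2.imread('pics/g2.png'),(800,600),interpolation=2))"
```

```text
red 116 x -22.0 (-23.6..-20.6) y -0.3 px (np.float64(247.7), np.float64(159.4))
green 432 x -1.1 (-4.1..1.9) y 2.6 px (np.float64(283.9), np.float64(154.3))
pointer-band mm -20.924222969876638
t 2.775 pos [ 0.5777 -0.0719  0.1577] F [-0.55 -0.29  0.16] w 0.0002
```

View pics/g2b.png

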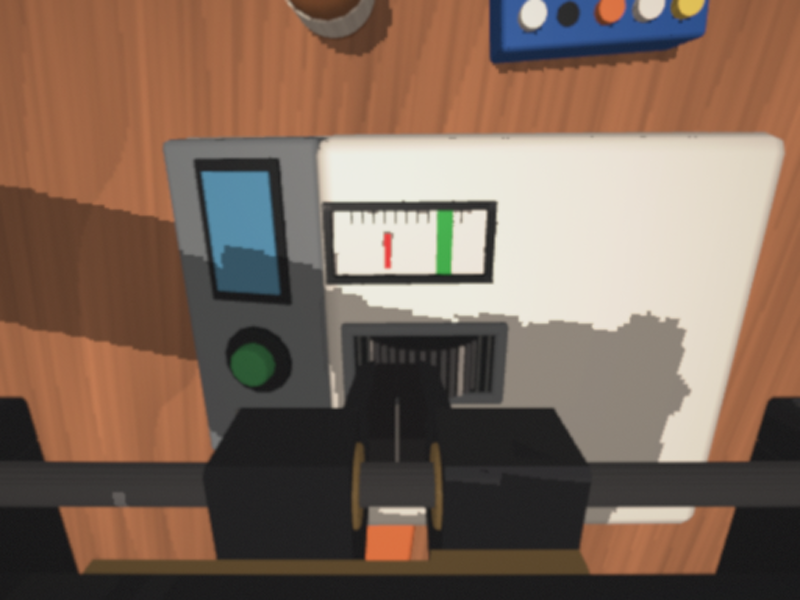

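```bash
python3 -c "
from h import *
s=bot.observe();R=np.array(s['tool_rot']);p=np.array(s['position'])
for n,o in dict(tcp=(0,0,0),px=(9,0,0),mx=(-9,0,0),py=(9,17,0),my=(9,-17,0)).items(): print(n,proj('wrist',p+R@np.array(o)/1000)*1.5625)
u=np.array([np.cos(.11),np.sin(.11),0]);v=np.array([-u[1],u[0],0]);W=np.array([.590,-.0705,.152])
for a,b,z in((0,0,0),(0,.011,0),(0,-.011,0),(-.033,0,-.009),(.033,0,-.009)): print(a,b,proj('wrist',W+a*u+b*v+[0,0,z])*1.5625)
for n in('wheel_top','start_key_top'):
  r=nets.mark_of('wrist',n)
  if r: print(n,r[0]['conf'],np.array(r[0]['position'])*1.5625,plane('wrist',r[0]['position'],.152 if n[0]=='w' else .1))
"
```

```text
tcp [[397.08158223 385.9208937 ]]
px [[397.09111189 363.95593938]]
mx [[397.07235135 407.13448918]]
py [[443.81828076 363.93417148]]
my [[350.35843703 363.96551098]]
0 0 [[428.26538045 377.15221313]]
0 0.011 [[428.91314743 351.00020358]]
0 -0.011 [[427.64172935 402.25504032]]
-0.033 0 [[344.88780463 366.46650666]]
0.033 0 [[508.54462113 366.35483643]]
wheel_top 0.62 [424.53125 379.375  ] [ 0.58909886 -0.07195849  0.152     ]
start_key_top 0.94 [243.28125 371.71875] [ 0.5027873 -0.1056383  0.1      ]
```

apply_moves:
  steps:
    - [[0,2,3],0,0]
    - [[0,2,5],0,0]
    - [[0,2,6],0,0]
    - [[0,2,7],0,0]
    - [[0,2,7],0,0]

```text
time_s: 3.55
position: [0.5802, -0.0717, 0.1523]
tool_rot: [[-0.11, 0.994, 0.001], [0.994, 0.11, 0.0], [-0.0, 0.001, -1.0]]
ft_force: [-0.8, 0.6, 4.0]
width: 0.0006
grasp_force: 2.0
```

apply_moves:
  steps:
    - [[0,0,2],0,0]
    - [[0,6,2],0,0]
    - [[0,12,2],0,0]
    - [[0,18,2],0,0]
    - [[0,22,2],0,0]

```text
time_s: 4.18
position: [0.6034, -0.0692, 0.1515]
tool_rot: [[-0.11, 0.994, 0.003], [0.994, 0.11, 0.0], [-0.0, 0.003, -1.0]]
ft_force: [-1.7, 1.0, 5.1]
width: 0.0005
grasp_force: 2.4
```

```bash
python3 -c "
from h import *
gauge('g3')"
```

```text
red 121 x -16.7 (-18.1..-15.2) y -0.5 px (np.float64(210.6), np.float64(162.5))
green 471 x -1.0 (-4.1..2.0) y 2.5 px (np.float64(238.6), np.float64(156.9))
pointer-band mm -15.631895298589875
t 4.175 pos [ 0.6034 -0.0692  0.1515] F [-1.65  1.03  5.14] w 0.0005
```

apply_moves:
  steps:
    - [[0,0,-8],0,0]
    - [[0,-12,-8],0,0]
    - [[0,-24,-8],0,0]
    - [[0,-24,-4],0,0]
    - [[0,-24,0],0,0]

```text
time_s: 4.85
position: [0.5787, -0.0721, 0.1519]
tool_rot: [[-0.109, 0.994, 0.002], [0.994, 0.109, 0.0], [-0.0, 0.002, -1.0]]
ft_force: [-4.4, 1.8, 21.5]
width: 0.0005
grasp_force: 10.9
```

apply_moves:
  steps:
    - [[0,0,0],0,0]
    - [[0,6,0],0,0]
    - [[0,12,0],0,0]
    - [[0,18,0],0,0]
    - [[0,24,0],0,0]

```text
time_s: 5.48
position: [0.6034, -0.0691, 0.1515]
tool_rot: [[-0.11, 0.994, 0.003], [0.994, 0.11, 0.0], [-0.0, 0.003, -1.0]]
ft_force: [-0.6, 0.7, 4.5]
width: 0.0002
grasp_force: 2.0
```

```bash
python3 -c "
from h import *
gauge('g4')"
```

```text
red 116 x -10.1 (-11.6..-8.8) y -0.3 px (np.float64(221.9), np.float64(162.2))
green 464 x -0.8 (-3.8..2.2) y 2.5 px (np.float64(238.5), np.float64(156.9))
pointer-band mm -9.330523176092466
t 5.475 pos [ 0.6034 -0.0691  0.1515] F [-0.63  0.75  4.53] w 0.0002
```

apply_moves:
  steps:
    - [[0,0,-8],0,0]
    - [[0,-12,-8],0,0]
    - [[0,-24,-7],0,0]
    - [[0,-24,-3],0,0]
    - [[0,-24,-1],0,0]

```text
time_s: 6.15
position: [0.5781, -0.0721, 0.152]
tool_rot: [[-0.109, 0.994, 0.001], [0.994, 0.109, 0.0], [0.0, 0.001, -1.0]]
ft_force: [-3.4, 1.6, 13.1]
width: 0.0003
grasp_force: 6.6
```

apply_moves:
  steps:
    - [[0,0,1],0,0]
    - [[0,6,1],0,0]
    - [[0,12,1],0,0]
    - [[0,18,1],0,0]
    - [[0,22,1],0,0]

```text
time_s: 6.78
position: [0.6016, -0.0693, 0.1518]
tool_rot: [[-0.11, 0.994, 0.004], [0.994, 0.11, 0.0], [-0.0, 0.004, -1.0]]
ft_force: [0.1, 1.0, 6.2]
width: 0.0001
grasp_force: 3.3
```

```bash
python3 -c "
from h import *
gauge('g5')"
```

```text
red 114 x -4.3 (-5.6..-3.1) y -0.5 px (np.float64(236.0), np.float64(162.3))
green 405 x -0.6 (-4.1..1.9) y 3.1 px (np.float64(242.6), np.float64(155.8))
pointer-band mm -3.774708855562697
t 6.775 pos [ 0.6016 -0.0693  0.1518] F [0.1  1.   6.24] w 0.0001
```

apply_moves:
  steps:
    - [[0,0,-8],0,0]
    - [[0,-10,-8],0,0]
    - [[0,-20,-7],0,0]
    - [[0,-20,-3],0,0]
    - [[0,-20,-1],0,0]

```text
time_s: 7.45
position: [0.5805, -0.0718, 0.1522]
tool_rot: [[-0.109, 0.994, 0.002], [0.994, 0.109, 0.0], [0.0, 0.002, -1.0]]
ft_force: [-2.0, 2.2, 13.1]
width: 0.0007
grasp_force: 6.6
```

apply_moves:
  steps:
    - [[0,0,1],0,0]
    - [[0,5,1],0,0]
    - [[0,10,1],0,0]
    - [[0,13,1],0,0]
    - [[0,13,1],0,0]

```text
time_s: 8.07
position: [0.595, -0.0701, 0.1523]
tool_rot: [[-0.11, 0.994, 0.005], [0.994, 0.11, 0.0], [-0.0, 0.005, -1.0]]
ft_force: [0.3, 2.6, 10.2]
width: 0.0003
grasp_force: 5.0
```

apply_moves:
  steps:
    - [[0,0,-10],0,0]
    - [[0,0,-30],0,0]
    - [[0,0,-50],0,0]
    - [[0,0,-50],0,0]

```text
time_s: 8.57
position: [0.5947, -0.0707, 0.2029]
tool_rot: [[-0.11, 0.994, 0.005], [0.994, 0.11, -0.001], [-0.001, 0.005, -1.0]]
ft_force: [0.1, -0.6, 0.8]
width: 0.0004
grasp_force: 0.0
```

```bash
python3 -c "
from h import *
gauge('g6')
im=cv2.imread('pics/g6.png')
cv2.imwrite('pics/g6b.png',cv2.resize(im[90:290,100:360],(780,600),interpolation=2))
R=[]
for n in('start_key_top','wheel_top'):
  r=nets.mark_of('wrist',n)
  if r: print(n,r[0]['conf'],np.array(r[0]['position']),plane('wrist',r[0]['position'],.152 if n[0]=='w' else .097))
"
```

```text
red 65 x -2.0 (-3.1..-0.9) y 0.1 px (np.float64(254.5), np.float64(146.1))
green 189 x -3.0 (-5.3..0.5) y 5.5 px (np.float64(253.1), np.float64(138.5))
pointer-band mm 1.0367700137428153
t 8.575 pos [ 0.5947 -0.0707  0.2029] F [ 0.14 -0.64  0.78] w 0.0004
start_key_top 0.76 [152.5 212.3] [ 0.50004252 -0.10188878  0.097     ]
wheel_top 0.96 [245.5 212.1] [ 0.58614962 -0.06884652  0.152     ]
```

View pics/g6b.png

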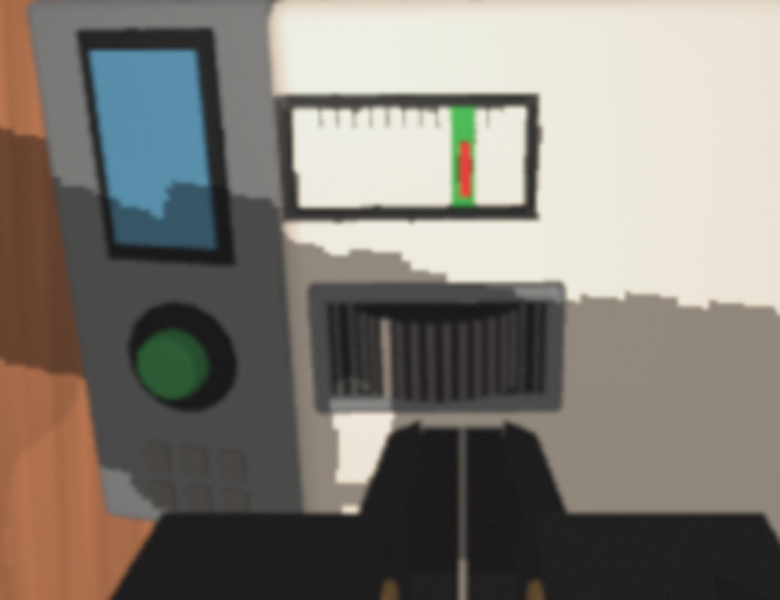

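The pointer stands inside the green band: pointer at x 465 and band at 452–475 in the crop. Next I locate the start key precisely.

```bash
python3 - <<'E'
from h import *
np.set_printoptions(precision=4,suppress=True)
s=bot.observe(); print(s["q"],vision.camera_model("wrist")["T_tool_cam"])
import h
obs=[]
for c in("wrist","side","scene"):
    vision.camera(c)
    r=nets.silhouettes(c,"start_key_top"); m=nets.mark_of(c,"start_key_top")
    if r:
        p=r[0]["pixels"]; y,x=np.nonzero(p); print(c,r[0]["conf"],r[0]["rect"],"cen",x.mean(),y.mean(),m and (m[0]["conf"],m[0]["position"]))
        if c!="scene" : obs.append((c,(x.mean(),y.mean())))
if len(obs)>1: print(tri(obs))
im=cv2.imread("pics/g6.png").astype(int);b,g,r=im[...,0],im[...,1],im[...,2]
k=(g>r+25)&(g>b+15);k[:190]=0;k[240:]=0;k[:,:135]=0;k[:,190:]=0;y,x=np.nonzero(k);print("green",len(x),x.mean(),y.mean(),x.min(),x.max(),y.min(),y.max())
for z in(.09,.095,.1): print(z,plane("wrist",(x.mean(),y.mean()),z))
E
```

```text
[-0.1599  0.1453  1.8196 -0.      1.1771 -0.2698] [[-0.0001 -0.9497 -0.3132  0.082 ]
 [ 1.     -0.0003  0.0005 -0.0003]
 [-0.0006 -0.3132  0.9497 -0.1459]
 [ 0.      0.      0.      1.    ]]
wrist 0.56 [146.7, 201.8, 171.6, 223.6] cen 158.4485294117647 213.2328431372549 (0.59, [156.2, 212.2])
side 0.49 [194.3, 186.4, 211.4, 216.7] cen 203.53116531165313 202.36856368563684 (0.67, [187.7, 255.3])
scene 0.65 [165.4, 145.2, 272.7, 257.1] cen 218.73017408123792 198.21824629271438 []
(array([ 0.5333, -0.0629,  0.1825]), [np.float64(0.9202423840994193), np.float64(0.9202423840995505)])
green 410 156.89512195121952 211.0341463414634 146 168 200 222
0.09 [ 0.5017 -0.1028  0.09  ]
0.095 [ 0.5033 -0.1006  0.095 ]
0.1 [ 0.5049 -0.0984  0.1   ]
```

```bash
python3 - <<'E'
from h import *
np.set_printoptions(precision=4,suppress=True)
for sp in((187.7,255.3),(190.3,254.1),(188.7,255.2)): print(tri([("wrist",(156.9,211)),("side",sp)]))
# lid/panel frame: wheel_top in the cycler, from lid front edge/back edge in this view
im=cv2.imread("pics/side1.png"); cv2.imwrite("pics/sk.png",cv2.resize(im[170:320,150:350],(800,600),interpolation=2))
E
```

```text
(array([ 0.5019, -0.101 ,  0.094 ]), [np.float64(1.0286017550834845), np.float64(1.028601755083535)])
(array([ 0.5047, -0.0999,  0.0964]), [np.float64(0.9393880263478946), np.float64(0.9393880263479485)])
(array([ 0.5029, -0.1009,  0.0943]), [np.float64(0.19746486755249226), np.float64(0.19746486755242706)])
```

View pics/sk.png

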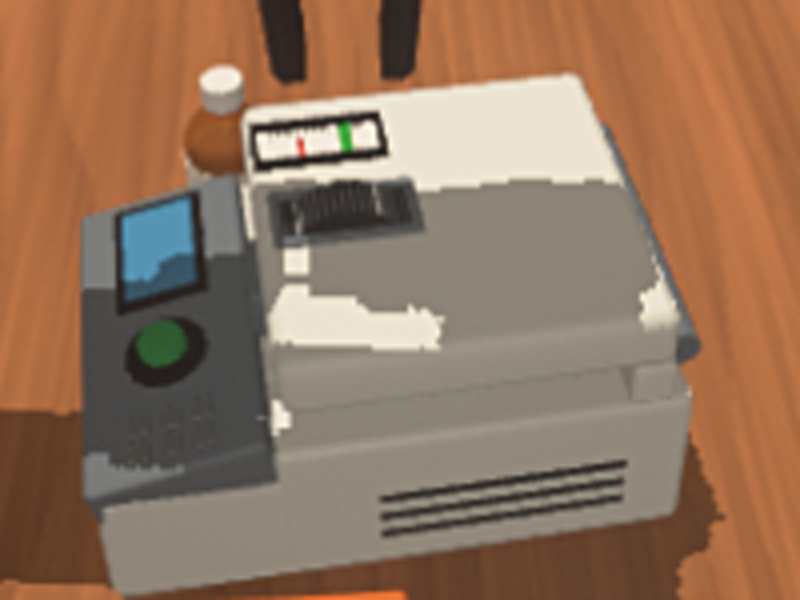

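The side view shows the key at about (163,343) in the crop, which gives a key top near (0.5035, -0.1005, 0.095). I move over it and turn the hand 90° so its body stays clear of the lid.

apply_moves:
  steps:
    - [[-4,-20,0],10,0]
    - [[-8,-40,0],20,0]
    - [[-12,-60,0],30,0]
    - [[-16,-80,0],40,0]
    - [[-19,-98,0],50,0]

```text
time_s: 9.8
position: [0.4969, -0.1002, 0.1997]
tool_rot: [[0.695, 0.719, 0.0], [0.719, -0.695, -0.0], [0.0, 0.0, -1.0]]
ft_force: [-0.0, -0.5, -0.2]
width: 0.0003
grasp_force: 0.0
```

apply_moves:
  steps:
    - [[0,0,10],10,0]
    - [[0,0,30],20,0]
    - [[0,0,50],30,0]
    - [[0,0,70],40,0]
    - [[0,0,80],40,0]

```text
time_s: 10.42
position: [0.4969, -0.0998, 0.1186]
tool_rot: [[0.994, 0.112, -0.002], [0.112, -0.994, 0.0], [-0.002, -0.001, -1.0]]
ft_force: [-0.7, -1.0, -0.1]
width: 0.0004
grasp_force: 0.0
```

```bash
python3 -c "
from h import *
gauge('g7')
im=cv2.imread('pics/g7.png')
cv2.imwrite('pics/g7b.png',cv2.resize(im,(800,600),interpolation=2))
s=bot.observe();R=np.array(s['tool_rot']);p=np.array(s['position'])
for o in((9,0,0),(9,14,0),(9,-14,0)): print(o,proj('wrist',p+R@np.array(o)/1000)*1.5625)
print('key',proj('wrist',(.5035,-.1005,.095))*1.5625)
"
```

```text
red 269 x -1.7 (-2.9..-0.4) y -0.6 px (np.float64(84.1), np.float64(44.5))
green 602 x -2.7 (-5.4..0.6) y 4.7 px (np.float64(71.0), np.float64(47.6))
pointer-band mm 1.067925665902363
t 10.425 pos [ 0.4969 -0.0998  0.1186] F [-0.67 -1.03 -0.08] w 0.0004
(9, 0, 0) [[397.52369151 362.39048408]]
(9, 14, 0) [[436.05529024 362.39634607]]
(9, -14, 0) [[358.99652251 362.37653104]]
key [[401.39722204 341.94902426]]
```

View pics/g7b.png

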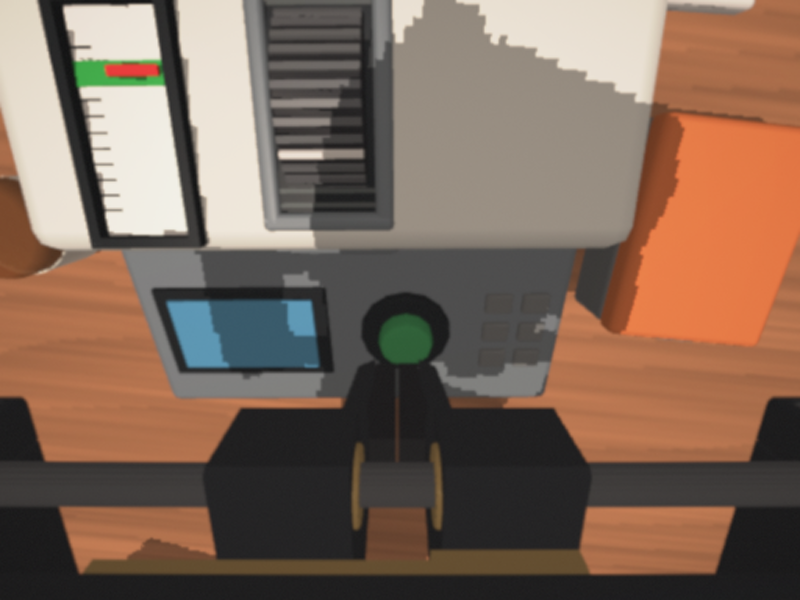

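The fingers stand just in front of the key, which shows at (405,338). The pointer at row 70 is still inside the green band, so I press down stepwise.

apply_moves:
  steps:
    - [[4,1,8],0,0]
    - [[4,1,16],0,0]
    - [[4,1,19],0,0]
    - [[4,1,21],0,0]
    - [[4,1,22],0,0]

```text
time_s: 11.1
position: [0.5027, -0.1006, 0.0986]
tool_rot: [[0.994, 0.11, 0.002], [0.11, -0.994, -0.0], [0.002, 0.0, -1.0]]
ft_force: [0.2, 1.7, 7.3]
width: 0.0006
grasp_force: 3.2
```

apply_moves:
  steps:
    - [[0,0,1],0,0]
    - [[0,0,2],0,0]
    - [[0,0,3],0,0]
    - [[0,0,3],0,0]

```text
time_s: 11.6
position: [0.503, -0.1006, 0.0981]
tool_rot: [[0.994, 0.11, 0.003], [0.11, -0.994, -0.0], [0.003, 0.001, -1.0]]
ft_force: [-5.5, 2.5, 19.7]
width: 0.0005
grasp_force: 10.1
```

apply_moves:
  steps:
    - [[0,0,-3],0,0]
    - [[0,0,-4],0,0]

```text
time_s: 11.85
position: [0.5025, -0.1006, 0.0996]
tool_rot: [[0.994, 0.11, 0.002], [0.11, -0.994, -0.0], [0.002, 0.001, -1.0]]
ft_force: [1.4, 1.1, 2.9]
width: 0.0008
grasp_force: 1.6
```

apply_moves:
  steps:
    - [[0,0,-1],0,0]
    - [[0,0,-1],0,0]

```text
time_s: 12.1
position: [0.5019, -0.1007, 0.0998]
tool_rot: [[0.994, 0.11, 0.0], [0.11, -0.994, -0.0], [0.0, 0.0, -1.0]]
ft_force: [1.5, 0.4, 4.0]
width: 0.0005
grasp_force: 1.5
```

apply_moves:
  steps:
    - [[0,0,-1],0,0]
    - [[0,0,-1],0,0]

```text
time_s: 12.35
position: [0.5015, -0.1007, 0.1005]
tool_rot: [[0.994, 0.11, -0.0], [0.11, -0.994, -0.0], [-0.0, 0.0, -1.0]]
ft_force: [0.8, 0.1, 3.2]
width: 0.0005
grasp_force: 1.2
```

apply_moves:
  steps:
    - [[0,0,-1],0,0]
    - [[0,0,-1],0,0]

```text
time_s: 12.6
position: [0.5013, -0.1006, 0.1014]
tool_rot: [[0.994, 0.11, -0.001], [0.11, -0.994, -0.0], [-0.001, -0.0, -1.0]]
ft_force: [0.4, -0.7, 2.0]
width: 0.0002
grasp_force: 0.9
```

apply_moves:
  steps:
    - [[0,0,-1],0,0]
    - [[0,0,-1],0,0]

```text
time_s: 12.85
position: [0.5011, -0.1005, 0.1024]
tool_rot: [[0.994, 0.11, -0.001], [0.11, -0.994, 0.0], [-0.001, -0.0, -1.0]]
ft_force: [-0.8, -1.5, 0.8]
width: 0.0006
grasp_force: 0.6
```

apply_moves:
  steps:
    - [[0,0,-1],0,0]
    - [[0,0,-1],0,0]

```text
time_s: 13.1
position: [0.5013, -0.1003, 0.1034]
tool_rot: [[0.994, 0.11, -0.001], [0.11, -0.994, 0.0], [-0.001, -0.001, -1.0]]
ft_force: [0.5, -0.6, 0.0]
width: 0.0006
grasp_force: 0.0
```

apply_moves:
  steps:
    - [[0,0,0.3],0,0]
    - [[0,0,0.3],0,0]

```text
time_s: 13.35
position: [0.5015, -0.1004, 0.1032]
tool_rot: [[0.994, 0.11, -0.0], [0.11, -0.994, 0.0], [-0.0, -0.0, -1.0]]
ft_force: [-1.2, -0.9, -0.1]
width: 0.0005
grasp_force: 0.0
```

apply_moves:
  steps:
    - [[0,0,0.3],0,0]
    - [[0,0,0.3],0,0]

```text
time_s: 13.6
position: [0.5016, -0.1005, 0.1031]
tool_rot: [[0.994, 0.11, -0.0], [0.11, -0.994, 0.0], [-0.0, -0.0, -1.0]]
ft_force: [0.2, -0.2, -0.2]
width: -0.0001
grasp_force: 0.1
```

apply_moves:
  steps:
    - [[0,0,0.3],0,0]
    - [[0,0,0.3],0,0]

```text
time_s: 13.85
position: [0.5017, -0.1006, 0.1029]
tool_rot: [[0.994, 0.11, 0.0], [0.11, -0.994, 0.0], [0.0, 0.0, -1.0]]
ft_force: [-0.6, 0.2, 0.8]
width: 0.0008
grasp_force: 0.3
```

The spring contact begins at z 0.1031 and the hard stop was at about 0.098. That is 4.7 to 5.3 mm of vertical travel, more than the full 4 mm stroke, so the key was fully down. Now I retreat.

apply_moves:
  steps:
    - [[0,0,-10],0,0]
    - [[0,0,-40],0,0]
    - [[0,0,-80],0,0]
    - [[-10,0,-120],0,0]
    - [[-20,0,-140],0,0]

```text
time_s: 14.48
position: [0.4829, -0.1031, 0.2464]
tool_rot: [[0.994, 0.11, 0.005], [0.11, -0.994, -0.001], [0.004, 0.002, -1.0]]
ft_force: [-0.1, -0.1, -0.2]
width: 0.0008
grasp_force: 0.0
```

apply_moves:
  steps:
    - [[0,0,0],0,0]
    - [[0,0,0],0,0]
    - [[0,0,0],0,0]

```text
time_s: 14.85
position: [0.4812, -0.1025, 0.2413]
tool_rot: [[0.994, 0.11, -0.002], [0.11, -0.994, 0.001], [-0.002, -0.001, -1.0]]
ft_force: [0.6, 0.5, -0.6]
width: 0.0006
grasp_force: 0.0
```

```bash
python3 -c "
from h import *
gauge('g8')
im=cv2.imread('pics/g8.png')
cv2.imwrite('pics/g8b.png',cv2.resize(im,(800,600),interpolation=2))
"
```

```text
red 63 x -0.9 (-2.0..0.2) y -0.3 px (np.float64(167.9), np.float64(49.5))
green 159 x -2.0 (-4.1..1.6) y 4.2 px (np.float64(162.2), np.float64(51.1))
pointer-band mm 1.1310304038201722
t 14.85 pos [ 0.4812 -0.1025  0.2413] F [ 0.61  0.52 -0.6 ] w 0.0006
```

View pics/g8b.png

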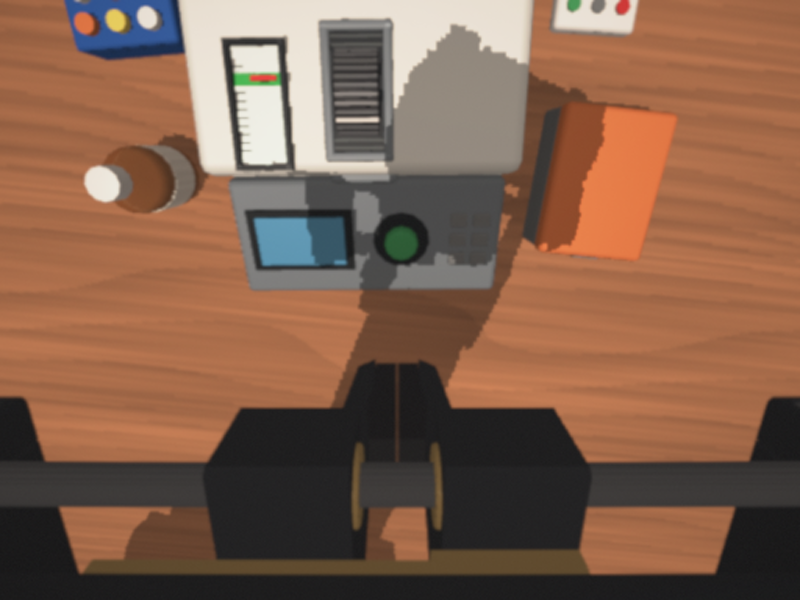

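The pointer at (263,77) stands inside the green band, which spans rows 72–86. The key is back up at (401,242), the bystanders stand undisturbed and the hand is clear, so I hand the job in.

```bash
python3 -c "
from bench import bot
print(bot.close_job())"
```

```text
the job is handed in; nothing more can be done
None
```

The job is handed in: I rolled the wheel until the pointer stood inside the green band, then pressed the start key fully down (judged from force and travel) and took the hand clear, at about 15 s of the 53 s; no verdict came back.

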